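Re-lay the table centre: everything onto its own mat

ROBOT

A 7-joint arm with a two-finger parallel gripper is mounted at the origin on the work surface. World frame = base frame: x ahead of the robot, y to its left, z up, the work surface at z = 0. Lengths are in m, angles in rad, forces in N, time in s.
With the tool pointing down it reaches from about 0.425 to 0.825 m from the base axis. Payload 3.6 kg.
Tool frame: the origin (TCP) lies where the fingers leave the gripper's body, on its centre line; the fingertips stand 73 mm ahead of it and the grasp point (between the pads) lies 54 mm ahead of it; z points along the fingers, y is the line along which they close (so a half turn about z gives the same grasp; the last joint's range is limited). The gripper opens to 85 mm and grips with 20 to 120 N. Pads are 22 mm wide; open, the fingers measure 114 mm over their backs; the gripper's body (76 mm by 85 mm) begins 54 mm behind the grasp point. The pads swing forward as they close: fully open they stand 13 mm farther back than shut.
Start: joints at [-1.179, 0.615, -0.013, 1.423, 0.008, 1.103, -0.04], TCP at [0.264, 0.594, 0.304] pointing down, gripper open.
Joint ranges: [-3.12, 3.12], [-0.3, 2.06], [-1.34, 1.32], [0.26, 2.42], [-1.36, 4.5], [0.01, 1.98], [-2.84, 2.84]. Speed limits (rad/s): [2.79, 2.79, 3.14, 3.14, 3.14, 3.14, 3.14].

INTERFACE

Orientations are given as a unit quaternion [x, y, z, w].
In Python, from station import arm, snapshot, camera_info, ticket gives the robot as it stands. Calls block until the motion is done:
- arm.movep(position, orientation): joint-space move of the TCP to a pose.
- arm.line_to(position, velocity=0.15, ori=None): straight line of the TCP; ori=None keeps the orientation; velocity is the mean speed in m/s.
- arm.move_j(angles): joint-space move.
- arm.move_gripper(opening, effort=None): opening from 0.0 (shut) to 1.0 (fully open); effort is the grip in N (None keeps the last); returns when the fingers have stopped.
- arm.pause(seconds).
- arm.ik(position, orientation): joint angles nearest the present ones, or None.
- snapshot(name): name is "scene" or "top"; returns the picture (420x560x3 uint8, blue, green, red); there is no depth.
- camera_info(name): a dict with "fx", "fy", "cx", "cy" (pixels), "R" (3x3) and "t" (3): a world point X has camera coordinates R X + t. Camera axes: x right, y down, z forward; pixel columns grow to the right and rows downward; lengths in m; the calibration is good to about 2 mm. A picture is of the moment at which its call begins. camera_info takes no time and is no camera call.
A pose or a line that the arm cannot do raises arm.MotionError and nothing moves.
- ticket.finish_job(): hands the job in; it is judged then, once.
Readings, each from a call of its own:
- arm.read_time(): time.
- arm.read_joint_positions(): joint angles.
- arm.read_dq(): joint speeds.
- arm.read_effort(): joint torques, N m.
- arm.read_tool_pos(): TCP position.
- arm.read_eef_rot(): TCP orientation.
- arm.read_ft_force(): force on the tool from outside, world axes, zero at the start.
- arm.read_wrist_torque(): the same for the moment, N m.
- arm.read_opening(): opening from 0.0 (shut) to 1.0 (fully open).
- arm.read_finger_force(): force on a finger pad.
Only numpy, scipy, OpenCV 4.12 (cv2) and the standard library are available. Lean on these libraries where they do the work, as an engineer would, in place of code of your own. Each camera call takes 0.05 s, during which the arm holds its last target. There are 200 camera calls.

TASK

The four things in the middle of the banquet table have been put back on each other's places. Set the candle on the square mirror plate, the oil bottle on the rimmed white saucer, the pepper mill on the oblong slate and the bud vase on the round cork mat, each upright in the middle of its place. All four places are taken, so the empty salver is there to park things on along the way; set each thing down without dropping it or knocking it over.

Things in the scene. Friction and masses are not known exactly. Their poses are not given: they have to be found in the camera images.
- candle: Ivory wax pillar candle, a plain round cylinder 58 mm across and 112 mm tall with a short dark wick (12 mm more) on top. Stands upright, about 260 g. Origin: centre of its underside; z up along its axis. Grip it across the diameter.
- oil_bottle: Green glass oil bottle with a steel pourer, 165 mm tall. Round body 60 mm across up to 78 mm, shoulder narrowing to a straight round neck 26 mm across from 104 to 134 mm above its underside, lip 31 mm across from 135 to 140 mm, then the thin slanting pourer. About 320 g. Origin: centre of its underside; z up along its axis. Grip it by the neck.
- pepper_mill: Turned dark wooden pepper mill with a steel collar and top nut, 148 mm tall, round: foot 54 mm across, waist 33 mm at 48 mm, straight 41 mm across from 74 to 100 mm, steel collar 37 mm at 104 to 106 mm, head 45 mm across from 112 to 125 mm, rounded off above. About 200 g. Origin: centre of its underside; z up along its axis. Grip it with the fingers round the straight part and head.
- bud_vase: Small white ceramic bud vase, empty, 126 mm tall, round: foot 50 mm, belly 68 mm across at 42 mm, slender neck 27 to 29 mm across from 86 to 112 mm, flaring to a lip 36 mm across at the top. About 240 g. Origin: centre of its underside; z up along its axis. Grip it by the neck.
- mirror_plate: Square mirror plate with a steel edge, 110 x 110 mm, 6 mm thick, lying on the cloth; the place of the candle. Origin: centre of its underside, on the cloth (its top is 6 mm above). Fixed: it does not slide.
- saucer: Round white porcelain saucer, 122 mm across, thin gold line on its edge, with a low sloping rim 14 mm high round a flat floor of about 80 mm that is 6 mm above the cloth; the place of the oil bottle. Origin: centre of its underside. Fixed: it does not slide.
- slate: Oblong dark grey slate slab, 90 mm (its x) by 130 mm (its y), 6 mm thick; the place of the pepper mill. Origin: centre of its underside, top 6 mm above. Fixed: it does not slide.
- cork_mat: Round flat brown cork mat, 130 mm across, 6 mm thick; the place of the bud vase. Origin: centre of its underside, top 6 mm above. Fixed: it does not slide.
- salver: Round silvery salver (waiter's tray), 160 mm across, empty: the free spot to park a thing. Flat top 6 mm above the cloth, 7.5 mm at the edge. Origin: centre of its underside. Fixed. The five places lie 140 mm or more apart (centres); between them nothing else is taller than 25 mm; 200 mm glasses and place settings stand beyond x = 0.74 m or |y| = 0.45 m.
There are look-alikes about, which are no part of the job. What is shaped like the bud_vase but blue is not meant.

How it is judged:
By the outcome, as a careful person would: the job done as asked, in the order asked, and still so for the second after the job is handed in, with the robot touching nothing.
It also fails if it takes over 136 s, if anything falls off the work surface, if the arm or the gripper's body presses on something with over 40 N, if the wrist force passes 120 N, or if a joint passes its speed limit or range.

## Working session

There is one attempt and no reset: what is moved stays moved. The work goes in short steps, each a Python script; the robot and the scene stay as the last script left them, time stands still between calls to the robot, and variables do not carry over. Pictures are saved under pics/ and viewed, at most 14 in all, crops included, and the job is handed in when it is done.

```bash
mkdir -p pics; ls; python3 - <<'E'
from station import arm, snapshot, camera_info
import cv2
for n in("scene","top"):
    cv2.imwrite(f"pics/{n}0.png",snapshot(n)); c=camera_info(n); print(n,c)
print(arm.read_eef_rot(),arm.read_tool_pos(),arm.read_time())
E
```

```text
pics
scene {'fx': 493.7493226143319, 'fy': 493.7493226143319, 'cx': 290.3644280098882, 'cy': 212.15885945616654, 'R': array([[-4.99628885e-01,  8.66239385e-01, -5.52975716e-04],
       [ 6.21578311e-01,  3.58068695e-01, -6.96726068e-01],
       [-6.03333557e-01, -3.48448186e-01, -7.17337076e-01]]), 't': array([ 0.35056928, -0.31991735,  1.610739  ])}
top {'fx': 465.0157256426009, 'fy': 465.0157256426009, 'cx': 285.9049190961054, 'cy': 213.89518083226397, 'R': array([[ 0.02932513, -0.99956825,  0.00182999],
       [-0.99289844, -0.02934052, -0.11529013],
       [ 0.11529405,  0.0015639 , -0.99333017]]), 't': array([-0.08472868,  0.60998458,  1.05432656])}
[ 2.07341192e-01  9.78267981e-01 -1.15215642e-03 -2.43627078e-04] [0.2634953  0.59362828 0.3028218 ] 0.1
```

View pics/scene0.png

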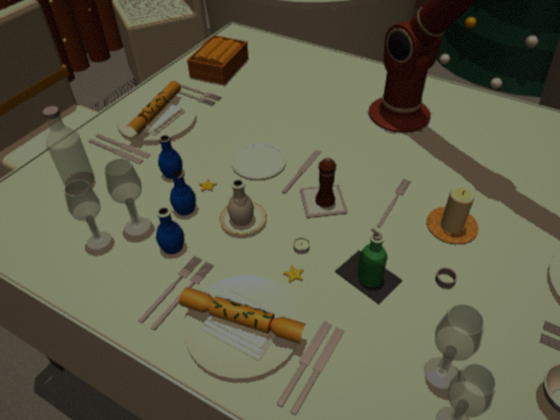

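View pics/top0.png

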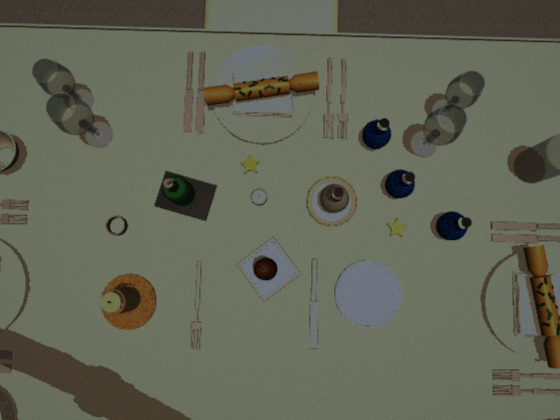

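```bash
python3 - <<'E'
import cv2,numpy as np
for n,(a,b,c,d),s in(("top",(80,410,145,345),2.4),("scene",(205,485,135,315),2.8)):
    im=cv2.imread(f"pics/{n}0.png")[c:d,a:b]
    im=cv2.resize(im,None,fx=s,fy=s,interpolation=cv2.INTER_CUBIC)
    im=(255*(im/255.)**.6).astype('uint8')
    for u in range((a//20+1)*20,b,20): cv2.putText(im,str(u),(int((u-a)*s)-9,8),0,.3,(0,0,255)); cv2.line(im,(int((u-a+.5)*s),10),(int((u-a+.5)*s),16),(0,0,255))
    for v in range((c//20+1)*20,d,20): cv2.putText(im,str(v),(0,int((v-c+.5)*s)+3),0,.3,(0,0,255));cv2.line(im,(20,int((v-c+.5)*s)),(26,int((v-c+.5)*s)),(0,0,255))
    cv2.imwrite(f"pics/{n}0c.png",im)
E
```

```text
(no output)
```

View pics/top0c.png

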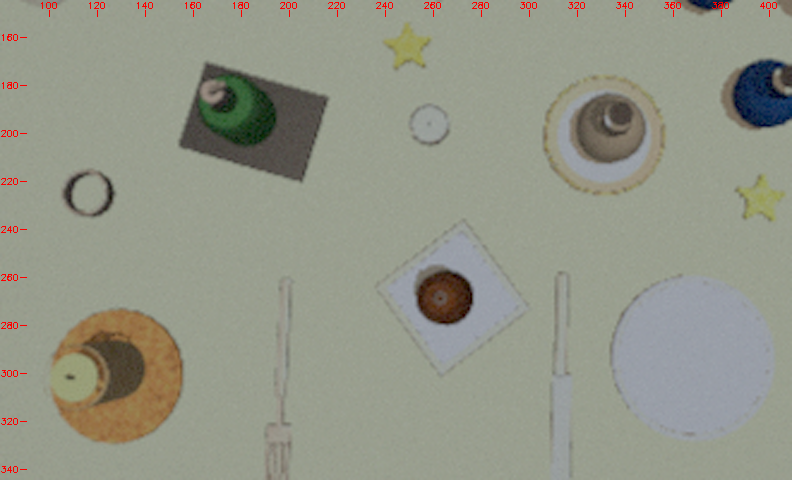

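View pics/scene0c.png

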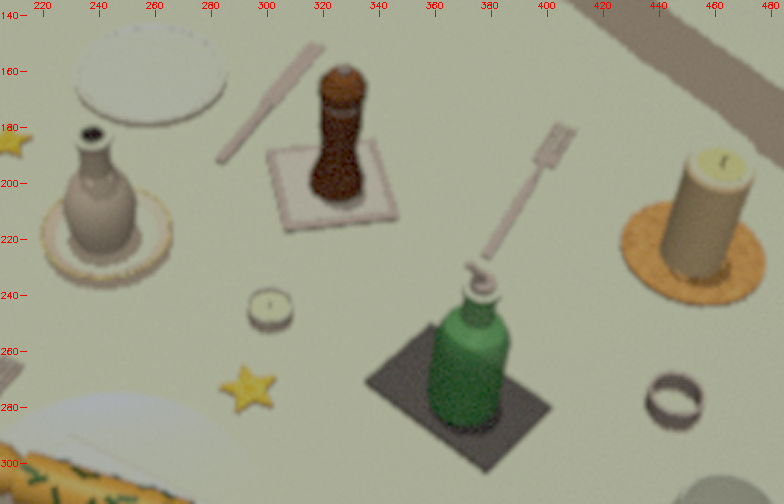

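Top view: candle (111,302) on cork (128,301); bottle (170,184) on slate (186,196); mill (265,269) on mirror (268,269); white/taupe vase (337,193) on gold-rimmed saucer (332,201); salver (368,294) empty. Look-alikes: blue vases at (376,134), (400,183), (453,225), and a white dinner plate, none of which are wanted.

```bash
cat >h.py <<'E'
import numpy as np, cv2
from station import arm, snapshot, camera_info
C={n:camera_info(n) for n in("scene","top")}
def w(n,u,v,z):
    c=C[n]; R,t=c["R"],c["t"]; o=-R.T@t
    d=R.T@[(u-c["cx"])/c["fx"],(v-c["cy"])/c["fy"],1]
    return (o+d*(z-o[2])/d[2])[:2]
def px(n,X):
    c=C[n]; p=np.atleast_2d(X)@c["R"].T+c["t"]
    return p[:,:2]/p[:,2:]*c["fx"]+[c["cx"],c["cy"]]
PROF={"candle":[(0,29),(112,29)],"bottle":[(0,30),(78,30),(104,13),(134,13),(135,15.5),(140,15.5)],
"mill":[(0,27),(48,16.5),(74,20.5),(100,20.5),(105,18.5),(112,22.5),(125,22.5)],"vase":[(0,25),(42,34),(86,14),(112,14),(126,18)]}
th=np.linspace(0,2*np.pi,24,endpoint=False)
def ring(x,y,z,r): return np.c_[x+r*np.cos(th),y+r*np.sin(th),0*th+z]
def overlay(pics,items,discs,fn,crops):
    out=[]
    for n,(a,b,c,d),s in crops:
        im=cv2.resize(pics[n],None,fx=s,fy=s,interpolation=cv2.INTER_CUBIC); im=(255*(im/255.)**.6).astype('uint8')
        L=[ring(x,y,.006+z/1000,r/1000) for k,(x,y) in items.items() for z,r in PROF[k]]+[ring(*q) for q in discs]
        for q in L: cv2.polylines(im,[np.int32((px(n,q)+.5)*s*16)],True,(0,0,255),1,cv2.LINE_AA,4)
        out.append(im[int(c*s):int(d*s),int(a*s):int(b*s)])
    wd=max(o.shape[1] for o in out)
    cv2.imwrite(fn,np.vstack([np.pad(o,((0,0),(0,wd-o.shape[1]),(0,0))) for o in out]))
E
python3 - <<'E'
from h import *
np.set_printoptions(precision=4,suppress=True)
P=dict(
slate=[w("top",185.9,195.8,.006),w("scene",*(np.array([(429,323),(552,408),(487,472),(365,381)]).mean(0)/2.8+[205,135]),.006)],
mirror=[w("top",268.4,269.1,.006),w("scene",*(np.array([(266,152),(375,140),(398,218),(288,230)]).mean(0)/2.8+[205,135]),.006)],
cork=[w("top",128.1,301.5,.006),w("scene",*(np.array([693,253])/2.8+[205,135]),.006)],
saucer=[w("top",331.7,201.3,.014),w("scene",*(np.array([107,233])/2.8+[205,135]),.014)],
salver=[w("top",368.5,293.8,.0075),w("scene",*(np.array([151,74])/2.8+[205,135]),.0075)],
candle=[w("top",110.8,302.5,.118),w("scene",462.1,194.6,.118)],
vase=[w("top",337.5,193.3,.132),w("scene",238.9,184.3,.132)],
mill=[w("top",265,268.75,.124),w("scene",327.1,160,.154)],
bottle=[w("top",170,184,.146),w("scene",377.1,238.6,.146)])
for k,v in P.items(): print(k,*v)
for a in("slate","mirror"):
    q={"slate":[(206,62),(328,97),(303,182),(180,146)],"mirror":[(463,220),(528,308),(441,376),(377,287)]}[a]
    print(a,np.array([w("top",u/2.4+80,v/2.4+145,.006) for u,v in q]).tolist())
m={k:np.mean(P[k],0) for k in P}
overlay({n:cv2.imread(f"pics/{n}0.png") for n in C},{k:m[k] for k in PROF},
 [(*m["cork"],.006,.065),(*m["saucer"],.014,.061),(*m["salver"],.0075,.08)],"pics/ov.png",
 [("top",(90,410,150,340),1.8),("scene",(205,485,135,295),1.55)])
E
```

```text
slate [0.6525 0.1762] [0.6558 0.1835]
mirror [ 0.4825 -0.029 ] [ 0.4863 -0.0219]
cork [0.3971 0.2985] [0.4006 0.3036]
saucer [ 0.6483 -0.1756] [ 0.6522 -0.1681]
salver [ 0.4316 -0.2669] [ 0.4354 -0.2589]
candle [0.403 0.298] [0.4059 0.3017]
vase [ 0.6487 -0.1762] [ 0.6533 -0.1699]
mill [ 0.4835 -0.026 ] [ 0.4916 -0.0172]
bottle [0.6559 0.1804] [0.6601 0.1875]
slate [[0.7123749317410061, 0.2282694088354281], [0.6801148596009068, 0.10306649023547271], [0.5932002738561837, 0.12406013344089473], [0.6258561321195779, 0.24928772649506523]]
mirror [[0.5598653503974176, -0.0372326720005066], [0.4747463881467086, -0.10427187662503468], [0.40607282110705173, -0.02064173140009088], [0.490984806912558, 0.04571799381365331]]
```

View pics/ov.png

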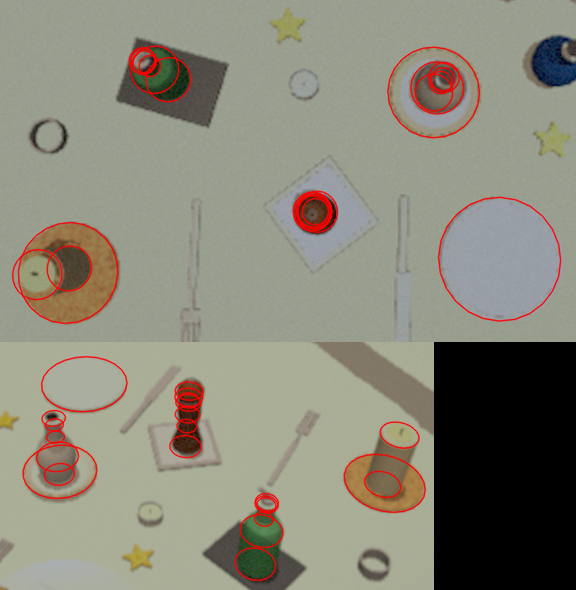

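Overlay: model rings match all four objects and the round places to about 2 px. The cameras differ by about 6 mm, so I use the mean of the two and will check it against the arm at the first placing.

```bash
cat >>h.py <<'E'
from scipy.spatial.transform import Rotation as Ro
GH=dict(candle=.078,bottle=.116,mill=.102,vase=.098)
def quat(x,y,dphi=0):   # tool down, y axis radial (+dphi)
    p=np.arctan2(y,x)+dphi; Y=np.array([np.cos(p),np.sin(p),0]); Z=np.array([0,0,-1.])
    return Ro.from_matrix(np.c_[np.cross(Y,Z),Y,Z]).as_quat()
TZ=.36
def transfer(k,a,b,effort=45,dphi=0,dz=.001):
    z=.006+GH[k]+.054; (x,y),(X,Y)=a,b; r=lambda s:print(s,round(arm.read_time(),1),round(arm.read_opening(),3),arm.read_finger_force(),np.round(arm.read_ft_force(),1),np.round(arm.read_tool_pos(),4))
    arm.movep([x,y,TZ],quat(x,y,dphi)); arm.line_to([x,y,z],.18); r("at")
    arm.move_gripper(0.,effort); r("grip")
    arm.line_to([x,y,z+.02],.08); r("lift"); 
    if arm.read_finger_force()<5: print("NO GRIP"); return
    arm.line_to([x,y,TZ],.25)
    arm.movep([X,Y,TZ],quat(X,Y,dphi)); arm.line_to([X,Y,z+.03],.2); arm.line_to([X,Y,z+dz],.05); r("down")
    arm.move_gripper(1.); arm.line_to([X,Y,TZ],.25); r("up")
E
python3 - <<'E'
from h import *
for n,p in dict(slate=(.6542,.1799),mirror=(.4844,-.0255),cork=(.3989,.3011),saucer=(.6503,-.1719),salver=(.4335,-.2629)).items():
    print(n,[None if (q:=arm.ik([*p,z],quat(*p))) is None else np.round(q,2).tolist() for z in(.138,.36)])
arm.move_gripper(1.)
transfer("candle",(.4045,.2999),(.4335,-.2629))
arm.movep([.55,.4,.36],quat(.55,.4))
pics={n:snapshot(n) for n in C}
for n in C: cv2.imwrite(f"pics/{n}1.png",pics[n])
overlay(pics,{"candle":(.4335,-.2629)},[(.3989,.3011,.006,.065),(.4335,-.2629,.0075,.08)],"pics/ov1.png",
 [("top",(100,410,190,340),1.9),("scene",(205,485,135,265),1.9)])
E
```

```text
slate [[-0.4, 0.84, 0.18, 1.5, -0.18, 0.82, 0.11], [-0.43, 0.63, 0.26, 1.25, -0.16, 1.28, 0.09]]
mirror [[-0.15, 0.63, 0.24, 2.07, -0.3, 0.48, 0.26], [-0.35, 0.32, 0.49, 1.81, -0.17, 1.05, 0.15]]
cork [[-0.74, 0.63, 0.07, 2.02, -0.09, 0.49, 0.04], [-0.8, 0.33, 0.15, 1.77, -0.06, 1.05, 0.02]]
saucer [[0.03, 0.85, 0.35, 1.52, -0.36, 0.84, 0.26], [-0.06, 0.66, 0.55, 1.27, -0.34, 1.3, 0.24]]
salver [[0.28, 0.66, 0.34, 2.01, -0.41, 0.54, 0.36], [-0.17, 0.49, 1.03, 1.76, -0.46, 1.15, 0.46]]
at 3.0 1.0 0.0 [ 0.8 -0.1 -0.6] [0.4049 0.3003 0.1387]
grip 3.3 0.666 46.913485211171064 [-1.6 -0.9  5.8] [0.4045 0.2999 0.139 ]
lift 3.7 0.667 48.22160908192018 [-0.4 -0.5 -2.2] [0.4045 0.2999 0.1581]
down 8.6 0.666 48.707346745650284 [-1.9  2.   4.9] [ 0.4331 -0.2626  0.1391]
up 10.0 0.997 0.0 [-1.1  0.2 -0.4] [ 0.4331 -0.2622  0.3588]
```

View pics/ov1.png

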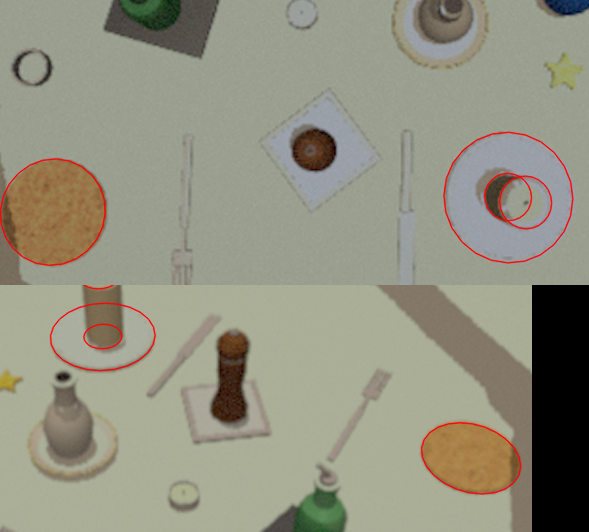

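```bash
python3 - <<'E'
import cv2,numpy as np
o=[]
for n,(a,b,c,d),s in(("top",(335,405,255,330),6),("scene",(225,295,85,185),5)):
    im=cv2.resize(cv2.imread(f"pics/{n}1.png")[c:d,a:b],None,fx=s,fy=s,interpolation=cv2.INTER_CUBIC)
    im=(255*(im/255.)**.6).astype('uint8'); print(im.shape)
    o.append(np.pad(im,((0,520-im.shape[0]),(0,0),(0,0))))
cv2.imwrite("pics/c1.png",np.hstack(o))
E
```

```text
(450, 420, 3)
(500, 350, 3)
```

View pics/c1.png

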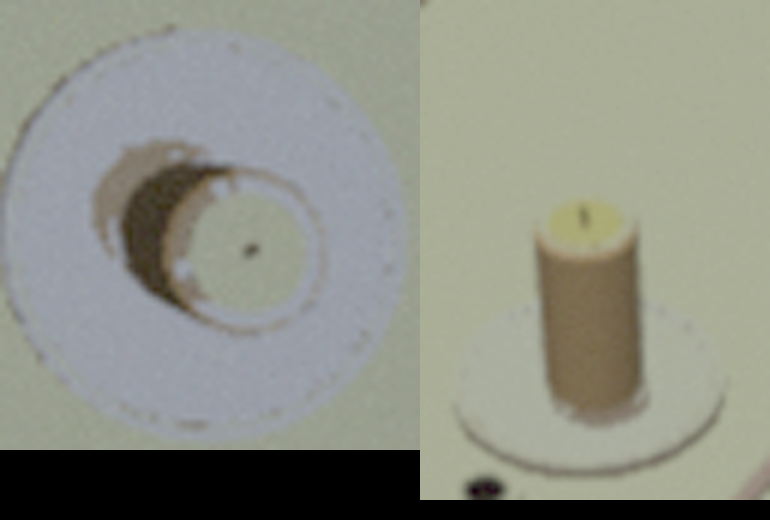

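```bash
python3 - <<'E'
from h import *
print("candle",w("top",375.4,296.4,.118),w("scene",257.6,130.0,.118))
print("salver",w("top",368.7,293.5,.0075),w("scene",258.7,161.6,.0075))
print("candle predicted px", px("top",[.4331,-.2626,.118]),px("scene",[.4331,-.2626,.118]))
E
```

```text
candle [ 0.43209826 -0.26181665] [ 0.43320492 -0.25854965]
salver [ 0.4323605  -0.26734654] [ 0.43636095 -0.25905583]
candle predicted px [[375.77252568 295.93249698]] [[256.37743139 129.53761321]]
```

Salver: candle stands upright near the centre, top at top-view (375,296); the tool position and cameras agree within 2 mm. On with the rest.

```bash
python3 - <<'E'
from h import *
slate,mirror,cork,saucer=(.6542,.1799),(.4844,-.0255),(.3989,.3011),(.6503,-.1719)
transfer("vase",(.651,-.173),cork)
transfer("bottle",(.658,.184),saucer)
transfer("mill",(.4865,-.023),slate)
transfer("candle",(.4330,-.2615),mirror)
arm.movep([.3,.58,.36],quat(.3,.58))
pics={n:snapshot(n) for n in C}
for n in C: cv2.imwrite(f"pics/{n}2.png",pics[n])
overlay(pics,dict(candle=mirror,vase=cork,bottle=saucer,mill=slate),[(*cork,.006,.065),(*saucer,.014,.061)],"pics/ov2.png",
 [("top",(90,410,150,340),1.8),("scene",(205,485,135,295),1.55)])
pp=[]
for n,(a,b,c,d),s in(("top",(80,410,145,345),2.4),("scene",(205,485,135,315),2.8)):
    im=cv2.resize(pics[n][c:d,a:b],None,fx=s,fy=s,interpolation=cv2.INTER_CUBIC)
    cv2.imwrite(f"pics/{n}2c.png",(255*(im/255.)**.6).astype('uint8'))
E
```

```text
at 15.8 1.0 0.0 [-0.  -0.3 -0.6] [ 0.6516 -0.1735  0.1594]
grip 16.4 0.372 39.100201022592955 [2.3 0.5 1.9] [ 0.6519 -0.1733  0.1589]
lift 16.8 0.367 38.573722909413846 [ 0.2  0.  -2. ] [ 0.6509 -0.1731  0.1785]
down 21.4 0.367 39.43742134706554 [-1.7  0.3  0.7] [0.3984 0.3009 0.1588]
up 22.9 0.999 0.0 [-0.1 -0.5 -0.1] [0.398  0.3009 0.3588]
at 25.1 1.0 0.0 [-0.4  0.1  0.7] [0.6587 0.184  0.1776]
grip 25.8 0.343 38.27790379378712 [-5.2 -0.7 11. ] [0.6575 0.1834 0.1787]
lift 26.2 0.338 40.65419594960986 [-0.9 -0.1 -4.1] [0.6581 0.1841 0.196 ]
down 30.0 0.339 43.09261574439006 [-2.9  2.3  7.3] [ 0.6502 -0.1718  0.179 ]
up 31.4 0.998 0.0 [-0.4  1.  -0.5] [ 0.6499 -0.1713  0.3584]
at 33.6 1.003 0.0 [-0.4  0.1  0.6] [ 0.4871 -0.0235  0.1627]
grip 34.0 0.505 45.143674746683445 [-2.1  1.2  5.7] [ 0.4865 -0.0231  0.1626]
lift 34.4 0.504 45.974173639988294 [-0.6  0.1 -2.8] [ 0.4866 -0.0228  0.1821]
down 38.0 0.51 46.08495453489013 [-2.9 -0.4  1.4] [0.6538 0.1798 0.1628]
up 39.5 1.003 0.0 [ 0.2 -0.5 -1.2] [0.6536 0.1801 0.3584]
at 42.7 1.005 0.0 [0.5 0.1 0.2] [ 0.4333 -0.2619  0.1388]
grip 43.0 0.671 47.306968197226524 [-1.5  1.9  6.4] [ 0.433  -0.2616  0.1389]
lift 43.4 0.667 48.252083532788674 [-0.1  0.6 -2.5] [ 0.4332 -0.2614  0.1582]
down 47.2 0.671 48.67716886103153 [-1.9  1.4  2.7] [ 0.4839 -0.0254  0.139 ]
up 48.6 1.002 0.0 [ 0.3 -0.1 -1.1] [ 0.4837 -0.025   0.3588]
```

View pics/top2c.png

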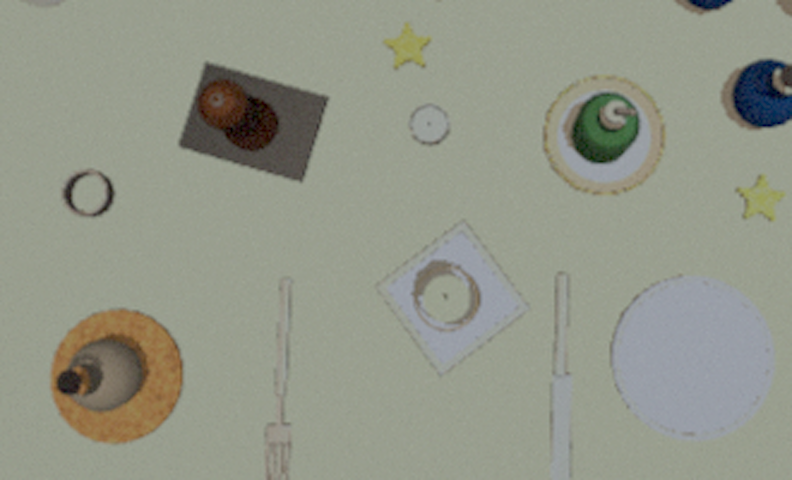

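View pics/scene2c.png

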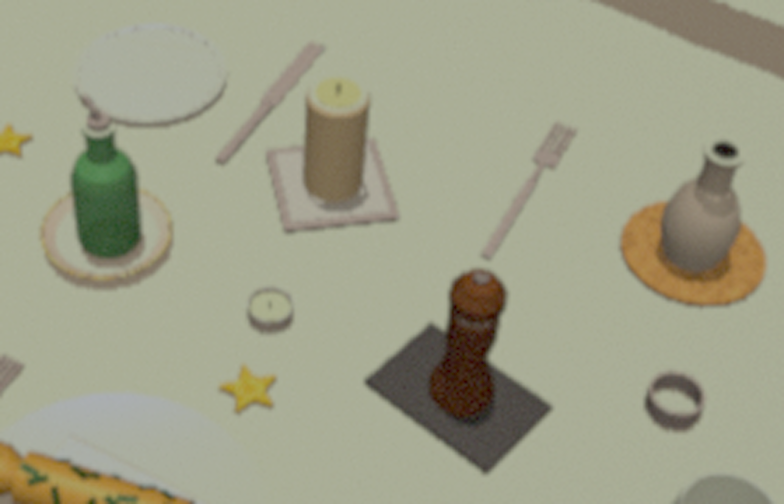

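View pics/ov2.png

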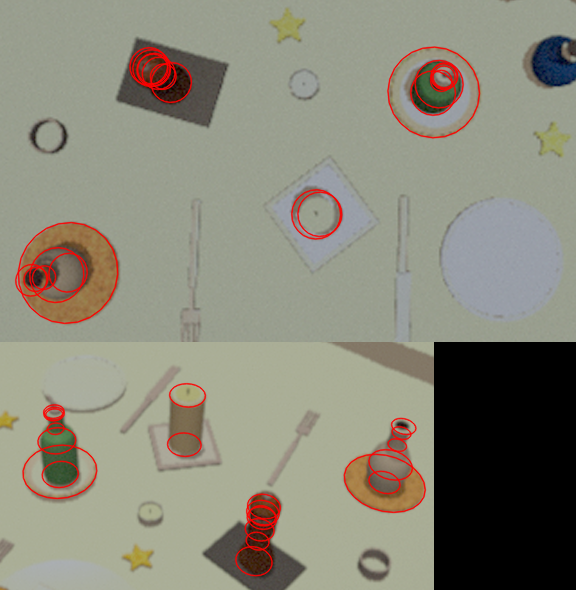

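```bash
python3 - <<'E'
from h import *
T=lambda x,y,z:w("top",(x+.5)/2.4-.5+80,(y+.5)/2.4-.5+145,z)
S=lambda x,y,z:w("scene",(x+.5)/2.8-.5+205,(y+.5)/2.8-.5+135,z)
M={"candle-mirror":(T(447,296,.118)-T(452,298,.006),S(337,95,.118)-S(332,185,.006)),
"vase-cork":(T(70,382,.132)-T(116.5,375.5,.006),S(724,154,.132)-S(693,253,.006)),
"bottle-saucer":(T(606,128,.084)-T(604,135,.014),S(97,124,.1435)-S(107,233,.014)),
"mill-slate":(T(222.5,104,.124)-T(254,122,.006),S(478,297,.124)-S(458,396,.006))}
for k,v in M.items(): print(k,np.round(np.array(v)*1000,1).tolist(),np.round(np.mean(v,0)*1000,1))
E
```

```text
candle-mirror [[2.0, 0.4], [-0.8, -1.3]] [ 0.6 -0.4]
vase-cork [[3.3, -1.6], [4.1, -2.2]] [ 3.7 -1.9]
bottle-saucer [[-3.6, 5.0], [-4.5, -2.4]] [-4.   1.3]
mill-slate [[-2.1, 3.2], [-7.0, -0.7]] [-4.5  1.2]
```

The final pictures show all four objects upright, each within about 5 mm of the middle of its own place. The salver is empty and the arm is clear, so I'm handing in.

```bash
python3 -c "
from station import ticket
print(ticket.finish_job())"
```

```text
the job is handed in; nothing more can be done
None
```

I handed the job in with the candle on the mirror plate, the oil bottle on the saucer, the pepper mill on the slate and the bud vase on the cork mat, all upright and within about 5 mm of centre by the camera images, after about 50 s of robot time.

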